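Push the balance back onto its marks and tare it

ROBOT

A 6-joint arm with a two-finger parallel gripper is mounted at the origin on the work surface. World frame = base frame: x ahead of the robot, y to its left, z up, the work surface at z = 0. Lengths are in mm, angles in rad, forces in N, time in s.
With the tool pointing down it reaches from about 350 to 775 mm from the base axis. Payload 7.3 kg.
Tool frame: the origin (TCP) lies midway between the tips of the shut fingers; the grasp point (between the pads) lies 19 mm behind it; z points along the fingers, x is the direction in which the jaws open and shut, and the axes are right-handed (so a half turn about z gives the same grasp; the last joint's range is limited). The gripper opens to 92 mm and grips with 3 to 60 N. Pads are 19 mm wide; open, the fingers measure 130 mm over their backs; the gripper's body (75 mm by 190 mm) begins 47 mm behind the grasp point.
Start: joints at [0.972, 0.342, 1.524, -0, 1.275, -0.146], TCP at [229.67, 472.122, 196.941] pointing down, gripper open.
Joint ranges: [-2.53, 2.53], [-0.77, 2.02], [0.04, 2.7], [-1, 4.14], [0.28, 2.66], [-3.11, 3.11]. Speed limits (rad/s): [2.57, 2.57, 3.14, 3.14, 3.14, 3.14].

INTERFACE

Orientations are given as [roll, pitch, yaw] about the fixed x, y, z axes, in that order (R = Rz(yaw) Ry(pitch) Rx(roll)).
In Python, from plant import bot gives the robot as it stands.
- The arm moves only by the shell command python3 -m pendant 'ROWS' [OPENING]. ROWS is JSON, a list of rows, each an object with "linear": the shift along the world's x, y, z in mm, a list of three; "twist": the turn about the world's z in degrees. In form: [{"linear": [x, y, z], "twist": twist}, ...]. A call has 1 to 20 rows; each row is the pose to reach, as a shift and turn from the pose commanded when the call began; what a row does not reach only later rows make up. A row lasts 1/8 s, in which the tool goes at most 62.5 mm and 10.7 degrees, less where a joint would pass 70% of its speed; a pose out of reach is approached as far as the arm can. A call with a gripper value outside its range is refused whole. OPENING is the closure in counts, from 0 (fully open) to 255 (shut), set as the call begins (- or left out, the last holds). The fingers move at their own pace and stop on an object; the grip force is fixed at half the most. Time passes only in rows, so rows that repeat a pose let the fingers close. It gives the time, the measured TCP pose, the force and the opening at its end, in the units of the state.
- bot.get_obs(): the state, without advancing time (a new reading comes with each control period).
- bot.capture(name): name is "scene" or "top" or "wrist"; returns a dict with "frame" (384x512x3 uint8, blue, green, red), "z_map" (384x512 float32, mm along the optical axis (not along the pixel's ray), 0 where there is no reading), "fx", "fy", "cx", "cy" (pixels), "rvec" (rotation vector, rad) and "tvec" (3), from world to camera coordinates, as OpenCV has them. Camera axes: x right, y down, z forward; pixel columns grow to the right and rows downward; lengths in mm; the calibration is good to about 2 mm. A picture is of the moment at which its call begins.
- bot.close_job(): hands the job in, once; it reports no verdict.
The state is a dict: "time": time; "joint_positions": joint angles; "dq": joint speeds; "tau": joint torques, N m; "tool_pos": TCP position; "tcp_rot": TCP orientation; "contact_force": force on the tool from outside, world axes, zero at the start; "moment": the same for the moment, N m; "grip_width": finger opening in mm.
Only numpy, scipy, OpenCV 4.12 (cv2) and the standard library are available. Lean on these libraries where they do the work, as an engineer would, in place of code of your own. Each camera call takes 0.05 s, during which the arm holds its last target. There are 200 camera calls.

TASK

The bench balance has been shoved off its place: push it along the bench with the fingers, without lifting it, until its whole housing stands inside the four red corner marks with its front towards the robot. Then press the green tare key down and let it come up again, without pressing the black on/off key. The empty beaker stays standing on the pan, and everything else on the bench stays where it is.

Things in the scene. Friction and masses are not known exactly. Their poses are not given: they have to be found in the camera images.
- place: the place of the balance: four flat red tape corner marks (L shapes of 15 mm tape) on the black bench; nothing to bump against. Origin at their middle on the bench, z up; own x is depth (positive away from the robot), own y width (positive to the robot's left). The inner edges of the tape bound a rectangle 204 mm deep (x) by 174 mm wide (y)
- balance: loose white and grey bench balance, 180 mm deep (own x) by 150 wide (own y), 0.7 to 1.0 kg, on rubber feet; slides when pushed with 3 to 8 N. Origin: centre of its underside, on the bench. Own -x is the front (display, keys), already facing roughly to the robot. Walls upright and flat from 6 to 38 mm up; front strip top at 40, deck behind it at 46, 120 mm round steel pan top at 52 mm
- corner_fl (a point): front left corner of the balance's housing (own x -90, y +75 mm), 15 mm above the bench
- corner_fr (a point): front right corner of the housing (own x -90, y -75 mm), 15 mm above the bench
- corner_rl (a point): rear left corner of the housing (own x +90, y +75 mm), 15 mm above the bench
- corner_rr (a point): rear right corner of the housing (own x +90, y -75 mm), 15 mm above the bench
- pan (a point): centre of the top face of the balance's pan, 52 mm above the bench
- beaker: small glass beaker, 48 mm diameter, 45 mm tall, 40 g, standing loose on the pan (its rim is about 97 mm above the bench). Origin at the centre of its underside
- tare_key_top (a point): middle of the top face of the green tare key on the front strip, to the right of the display (balance frame x -65, y -52 mm), 47 mm above the bench, 7 mm above the strip; the key is 20 mm (own x) by 26 mm (own y)
- tare_key (a joint): how far the green tare key is pressed down, m: 0 up, 0.004 fully down; it springs back, and 4 N pushes it fully down
- power_key (a joint): how far the black on/off key is pressed down, m: 0 up, 0.004 fully down; same size and spring, to the left of the display (balance frame x -65, y +52 mm)
- reagent: clear glass reagent bottle with a blue cap, 70 mm diameter, 140 mm tall; stands beside the red marks, on the other side from the balance. Origin at the centre of its underside
- amber: amber glass bottle with a black cap, 64 mm diameter, 130 mm tall; far right behind the marks. Origin at the centre of its underside
- jar: clear sample jar with a white lid, 60 mm diameter, 75 mm tall; near left. Origin at the centre of its underside
- flask: glass conical flask, 66 mm diameter, 106 mm tall; far left behind the marks. Origin at the centre of its underside
- weight: steel 200 g calibration weight with a knob, 30 mm diameter, 56 mm tall; near right, far out. Origin at the centre of its underside
- spatula: slim double-ended steel laboratory spatula 180 mm long, 14 mm wide, 4 mm thick, lying near right. Origin at its middle
- wash_bottle: white wash bottle with a red bent spout that reaches 65 mm to its own -x, 62 mm diameter, 172 mm tall over all; near left, far out. Origin at the centre of its underside
Not all that is in view belongs to the job. Leave any blue or orange look-alike of the beaker alone. What is shaped like the balance but yellow is not meant.

How it is judged:
By the outcome, as a careful person would: the job done as asked, in the order asked, and still so for the second after the job is handed in, with the robot touching nothing.
It also fails if it takes over 58 s, if anything falls off the work surface, if the arm or the gripper's body presses on something with over 40 N, if the wrist force passes 120 N, or if a joint passes its speed limit or range.

## Working session

There is one attempt and no reset: what is moved stays moved. The work goes in short steps, Python scripts to look and compute and a shell command to move; the robot and the scene stay as the last step left them, time stands still between calls to the robot, and variables do not carry over. Pictures are saved under pics/ and viewed, about 8 in all and at most 12, crops included, and the job is handed in when it is done.

```bash
mkdir -p pics; ls
cat > h.py <<'E'
import numpy as np, cv2
from plant import bot
def cap(n):
    c=bot.capture(n); R=cv2.Rodrigues(np.array(c["rvec"],float))[0]; t=np.array(c["tvec"],float).ravel()
    c["R"],c["t"]=R,t; return c
def ray(c,uv,z):
    uv=np.atleast_2d(np.array(uv,float))
    d=np.c_[(uv[:,0]-c["cx"])/c["fx"],(uv[:,1]-c["cy"])/c["fy"],np.ones(len(uv))]@c["R"]
    o=-c["R"].T@c["t"]; return o+d*((z-o[2])/d[:,2])[:,None]
def cloud(c):
    v,u=np.mgrid[:384,:512]; Z=c["z_map"]
    P=np.stack([(u-c["cx"])/c["fx"]*Z,(v-c["cy"])/c["fy"]*Z,Z],-1)
    return (P-c["t"])@c["R"]
E
python3 - <<'E'
from h import *
a=cap("top");b=cap("scene")
cv2.imwrite("pics/1.png",a["frame"]);cv2.imwrite("pics/2.png",b["frame"])
for c in(a,b):print(-c["R"].T@c["t"],c["fx"])
print(bot.get_obs())
E
```

```text
pics
[ 302.11265175  -93.91931049 1575.49648797] 456.35400267338514
[1472.13679595  -23.58392106 1204.26421646] 375.62021697301736
{'time': 0.1, 'joint_positions': array([ 9.72062760e-01,  3.42661138e-01,  1.52490447e+00, -1.63782543e-05,
        1.27542277e+00, -1.46022558e-01]), 'dq': array([ 0.00039369, -0.00196514, -0.00155521,  0.00043619,  0.00013399,
       -0.00090063]), 'tau': array([ 1.78096474e-03, -4.32000124e+01, -2.44693816e+01,  7.18659908e-02,
        5.24919725e-02, -2.35393895e-05]), 'tool_pos': array([229.40277911, 471.77827912, 196.31623926]), 'tcp_rot': array([-3.14140507e+00,  1.38315189e-03,  1.11809023e+00]), 'contact_force': array([-0.28859335,  0.09156479,  0.32673322]), 'moment': array([-0.01149963, -0.00462225,  0.02236611]), 'grip_width': 92.06932217453988}
```

View pics/1.png

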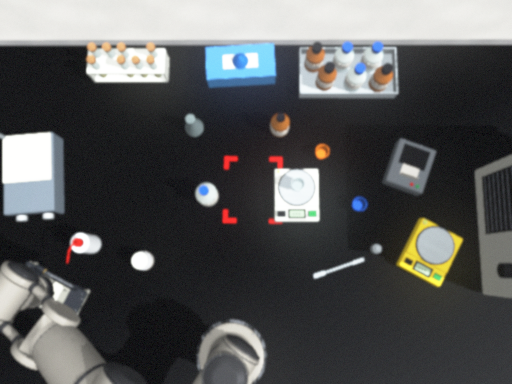

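View pics/2.png

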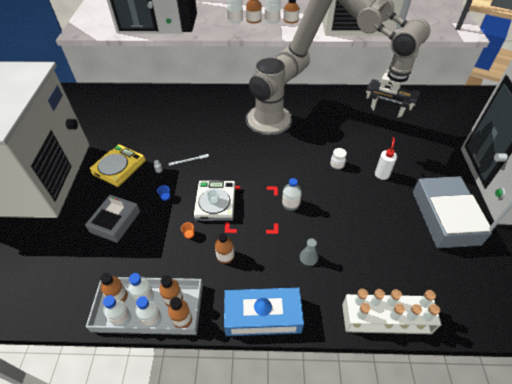

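Top view (up is +x, left is +y): marks are around px (253,190), the balance is to their right at (297,195), nearly square to them, and the reagent bottle is just left at (207,194). The balance needs a push of about +y.

```bash
cat >> h.py <<'E'
def marks(c,box=None):
    h=cv2.cvtColor(c["frame"],cv2.COLOR_BGR2HSV)
    m=((h[...,0]<8)|(h[...,0]>172))&(h[...,1]>150)&(h[...,2]>90)
    v,u=np.nonzero(m); P=ray(c,np.c_[u,v],0)
    return P,u,v
def bal(c,cen,r=150):
    P=cloud(c); h=cv2.cvtColor(c["frame"],cv2.COLOR_BGR2HSV)
    m=(c["z_map"]>0)&(P[...,2]>30)&(P[...,2]<62)&(np.hypot(P[...,0]-cen[0],P[...,1]-cen[1])<r)
    n,l,s,_=cv2.connectedComponentsWithStats(m.astype(np.uint8)); i=1+np.argmax(s[1:,4])
    return P[l==i],l==i
E
python3 - <<'E'
from h import *
a=cap("top")
P,u,v=marks(a); k=(u>215)&(u<290)&(v>145)&(v<230)
P,u,v=P[k],u[k],v[k]
for n,s in(("FL",(u<250)&(v>190)),("RL",(u<250)&(v<190)),("RR",(u>250)&(v<190)),("FR",(u>250)&(v>190))):
    print(n,P[s].min(0)[:2].round(),P[s].max(0)[:2].round(),s.sum())
c0=ray(a,[(297,195)],46)[0]; Q,m=bal(a,c0,140)
print(c0,cv2.minAreaRect(Q[:,:2].astype(np.float32)),Q.min(0),Q.max(0),cv2.boxPoints(cv2.minAreaRect(Q[:,:2].astype(np.float32))))
for n,p,z in(("reagent",(205,191),140),("amber",(280,122),130),("orange",(322,151),22),("blue",(360,204),22),("jar",(142,260),75),("flask",(193,125),50),("beaker",(297,180),52)):print(n,ray(a,[p],z)[0].round())
cv2.imwrite("pics/3.png",cv2.resize(a["frame"][100:240,170:390],None,fx=3.6,fy=3.6,interpolation=2))
E
```

```text
FL [440. -14.] [492.  39.] 164
RL [631. -14.] [682.  39.] 160
RR [ 639. -170.] [ 679. -120.] 128
FR [ 438. -163.] [ 459. -121.] 40
[ 532.85871919 -218.10248264   46.        ] ((533.6527709960938, -216.77288818359375), (176.96665954589844, 146.4552459716797), 0.24490371346473694) [ 445.06271603 -290.1409578    30.78014657] [ 622.14414553 -143.40312748   61.94281251] [[ 444.85727 -143.92413]
 [ 445.48325 -290.37805]
 [ 622.44824 -289.62164]
 [ 621.82227 -143.16772]]
reagent [530.  83. 140.]
amber [ 762. -157.  130.]
orange [ 692. -308.   22.]
blue [ 507. -435.   22.]
jar [310. 292.  75.]
flask [776. 141.  50.]
beaker [ 583. -218.   52.]
```

View pics/3.png

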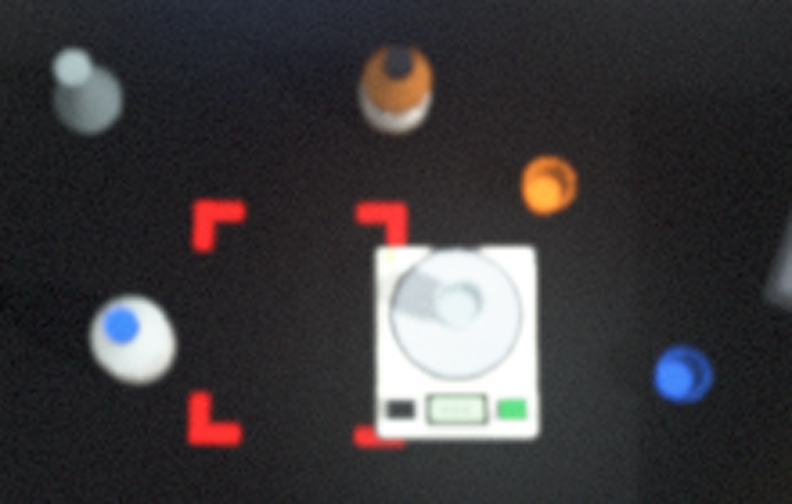

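```bash
python3 -m pendant '[{"linear":[15,-40,2],"twist":-3},{"linear":[30,-81,4],"twist":-6},{"linear":[46,-121,4],"twist":-10},{"linear":[61,-161,4],"twist":-13},{"linear":[76,-202,4],"twist":-16},{"linear":[91,-242,4],"twist":-19},{"linear":[106,-282,4],"twist":-22},{"linear":[122,-323,4],"twist":-26},{"linear":[137,-363,4],"twist":-29},{"linear":[152,-404,4],"twist":-32},{"linear":[167,-444,4],"twist":-35},{"linear":[182,-484,4],"twist":-38},{"linear":[198,-525,4],"twist":-42},{"linear":[213,-565,4],"twist":-45},{"linear":[228,-605,4],"twist":-48},{"linear":[243,-646,4],"twist":-51},{"linear":[258,-686,4],"twist":-54},{"linear":[274,-726,4],"twist":-58},{"linear":[289,-767,4],"twist":-61},{"linear":[304,-807,4],"twist":-64}]' 0
python3 - <<'E'
from h import *
a=cap("wrist"); cv2.imwrite("pics/4.png",a["frame"]); print(bot.get_obs()["tool_pos"],bot.get_obs()["tcp_rot"])
E
```

```text
time: 2.65
tool_pos: [533.9, -336.2, 200.5]
tcp_rot: [-3.141, 0.0, -0.001]
contact_force: [-0.7, 0.2, -0.6]
grip_width: 91.6
[ 534.54819371 -341.04484536  199.61329118] [ 3.13926366e+00 -2.84853790e-04 -5.67748969e-03]
```

View pics/4.png

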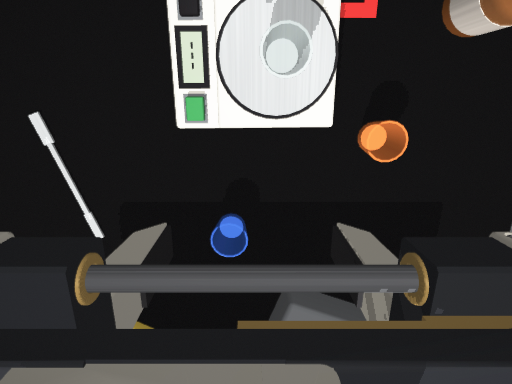

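Run:
```python
from h import *
a=cap("wrist")
for p,z in(((179,127),38),((332,126),38),((195,108),47),((229,258),0),((229,242),22),((287,55),52),((378,138),22),((345,17),0),((376,17),0)):print(p,ray(a,[p],z)[0].round(1))
Q,m=bal(a,(534,-217),140);print(Q.min(0),Q.max(0),cv2.minAreaRect(Q[:,:2].astype(np.float32)))
```

```text
(179, 127) [ 452.7 -293.9   38. ]
(332, 126) [ 625.5 -294.    38. ]
(195, 108) [ 473.7 -273.    47. ]
(229, 258) [ 501.2 -482.     0. ]
(229, 242) [ 503.8 -445.7   22. ]
(287, 55) [ 571.2 -221.5   52. ]
(378, 138) [ 685.7 -309.9   22. ]
(345, 17) [ 641.7 -175.8    0. ]
(376, 17) [ 676.9 -176.     0. ]
[ 446.52800044 -290.29710879   32.71218774] [ 624.16408898 -167.36067895   52.86015597] ((535.3311767578125, -229.0891571044922), (122.55753326416016, 178.0876007080078), 89.70280456542969)
```

```bash
python3 -m pendant '[{"linear":[2,0,-30]},{"linear":[2,0,-65]},{"linear":[2,0,-100]},{"linear":[2,0,-130]},{"linear":[2,0,-155]},{"linear":[2,0,-172]},{"linear":[2,0,-182]},{"linear":[2,3,-182]},{"linear":[2,8,-182]},{"linear":[2,13,-182]},{"linear":[2,18,-182]},{"linear":[2,22,-182]},{"linear":[2,25,-182]},{"linear":[2,28,-182]},{"linear":[2,31,-182]},{"linear":[2,34,-182]},{"linear":[2,37,-182]},{"linear":[2,40,-182]},{"linear":[2,43,-182]},{"linear":[2,46,-182]}]'
```

```text
schema error: expected keys linear, twist
```

```bash
python3 -m pendant '[{"linear":[2,0,-30],"twist":0},{"linear":[2,0,-65],"twist":0},{"linear":[2,0,-100],"twist":0},{"linear":[2,0,-130],"twist":0},{"linear":[2,0,-155],"twist":0},{"linear":[2,0,-172],"twist":0},{"linear":[2,0,-182],"twist":0},{"linear":[2,3,-182],"twist":0},{"linear":[2,8,-182],"twist":0},{"linear":[2,13,-182],"twist":0},{"linear":[2,18,-182],"twist":0},{"linear":[2,22,-182],"twist":0},{"linear":[2,25,-182],"twist":0},{"linear":[2,28,-182],"twist":0},{"linear":[2,31,-182],"twist":0},{"linear":[2,34,-182],"twist":0},{"linear":[2,37,-182],"twist":0},{"linear":[2,40,-182],"twist":0},{"linear":[2,43,-182],"twist":0},{"linear":[2,46,-182],"twist":0}]'
python3 - <<'E'
from h import *
a=cap("top"); cv2.imwrite("pics/5.png",a["frame"][90:290,150:400].repeat(3,0).repeat(3,1)); o=bot.get_obs();print(o["tool_pos"],o["contact_force"])
E
```

```text
time: 5.25
tool_pos: [535.7, -288.7, 18.9]
tcp_rot: [3.142, -0.0, 0.001]
contact_force: [0.3, -0.3, 0.1]
grip_width: 91.8
[ 535.62921846 -288.29048519   18.92958293] [-0.68030831  0.3896358   0.04577096]
```

View pics/5.png

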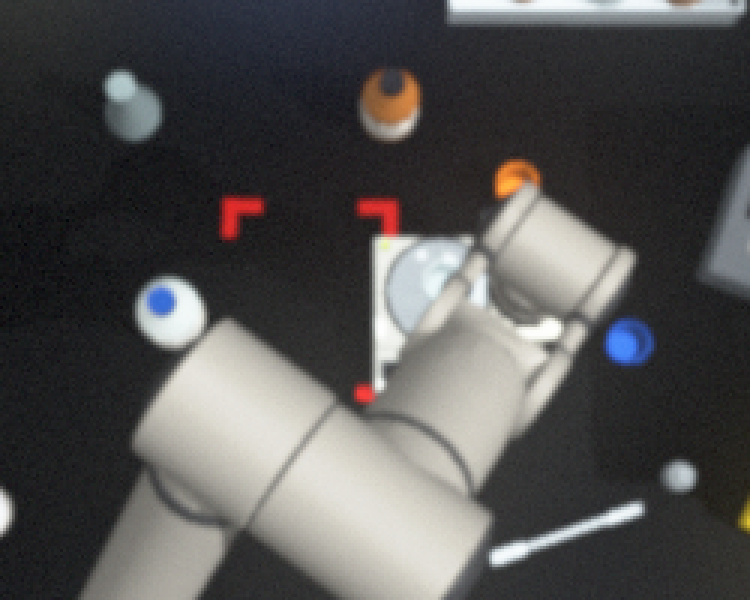

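```bash
cat >> h.py <<'E'
def leftedge(c,cen):
    Q,m=bal(c,cen,160); print("bal ymax",np.percentile(Q[:,1],99.5),"x",np.percentile(Q[:,0],[.5,99.5]))
E
python3 -m pendant '[{"linear":[0,2,0],"twist":0},{"linear":[0,4,0],"twist":0},{"linear":[0,6,0],"twist":0},{"linear":[0,8,0],"twist":0}]'
python3 - <<'E'
from h import *
a=cap("top"); leftedge(a,(534,-200))
c=cap("wrist"); cv2.imwrite("pics/6.png",c["frame"])
E
```

```text
time: 5.8
tool_pos: [535.7, -281.0, 19.0]
tcp_rot: [3.141, -0.0, 0.001]
contact_force: [-0.3, -3.3, -0.3]
grip_width: 92.1
bal ymax -143.57727282964498 x [464.44322865 620.41809836]
```

View pics/6.png

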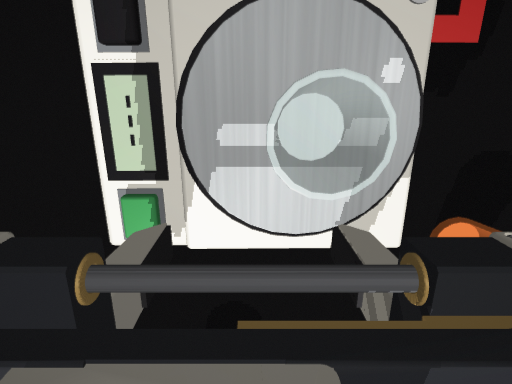

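Run:
```python
from h import *
c=cap("wrist"); P=cloud(c)
for p in((160,228),(155,238),(150,250),(130,270),(345,228),(350,238),(355,250),(142,200),(250,235),(250,244),(400,243),(120,243)):print(p,P[p[1],p[0]].round(1),c["frame"][p[1],p[0]])
print(bot.get_obs()["contact_force"])
```

```text
(160, 228) [ 485.4 -270.9   53.1] [ 98 105 108]
(155, 238) [ 486.5 -270.9   65.5] [ 98 105 108]
(150, 250) [ 487.1 -272.1   75.8] [35 36 37]
(130, 270) [ 499.9 -251.   127.3] [57 56 55]
(345, 228) [ 586.  -270.7   53.7] [ 97 105 108]
(350, 238) [ 584.6 -270.3   66.7] [ 97 105 108]
(355, 250) [ 583.2 -270.5   78.8] [105 113 116]
(142, 200) [ 474.  -257.7   44.6] [ 96 168  75]
(250, 235) [ 534.4 -279.5   43.9] [247 250 251]
(250, 244) [ 534.4 -285.5   43.5] [247 250 251]
(400, 243) [ 623.2 -285.4   42.5] [150 159 161]
(120, 243) [ 454.7 -288.1   37. ] [240 245 247]
[-0.48967954 -0.9847001   0.51140618]
```

The open fingertips sit well above the TCP height, so they are overhanging the deck instead of meeting the wall. I'm backing off now and will measure with the fingers partly closed.

```bash
python3 -m pendant '[{"linear":[0,-6,0],"twist":0},{"linear":[0,-16,0],"twist":0},{"linear":[0,-28,0],"twist":0},{"linear":[0,-40,0],"twist":0},{"linear":[0,-45,0],"twist":0},{"linear":[0,-45,0],"twist":0},{"linear":[0,-45,0],"twist":0},{"linear":[0,-45,0],"twist":0}]' 140
python3 - <<'E'
from h import *
c=cap("wrist"); P=cloud(c); cv2.imwrite("pics/7.png",c["frame"])
o=bot.get_obs();t=o["tool_pos"]; print(t,o["grip_width"])
m=(c["z_map"]>0)&(abs(P[...,1]-t[1])<14)&(abs(P[...,0]-t[0])<75)&(P[...,2]>5)&(P[...,2]<75)
Q=P[m]; 
for lo in range(5,75,6):
    k=(Q[:,2]>=lo)&(Q[:,2]<lo+6)
    if k.any(): print(lo,k.sum(),Q[k][:,0].min().round(),Q[k][:,0].max().round(),Q[k][:,1].max().round())
E
```

```text
time: 6.95
tool_pos: [535.7, -325.5, 19.0]
tcp_rot: [-3.141, 0.0, 0.001]
contact_force: [0.3, 0.1, 1.0]
grip_width: 41.6
[ 535.72613485 -325.51899685   18.99370213] 41.44177260139008
41 17 512.0 560.0 -315.0
47 193 505.0 566.0 -314.0
53 338 499.0 570.0 -314.0
59 413 498.0 573.0 -314.0
65 414 499.0 571.0 -314.0
71 270 501.0 569.0 -314.0
```

View pics/7.png

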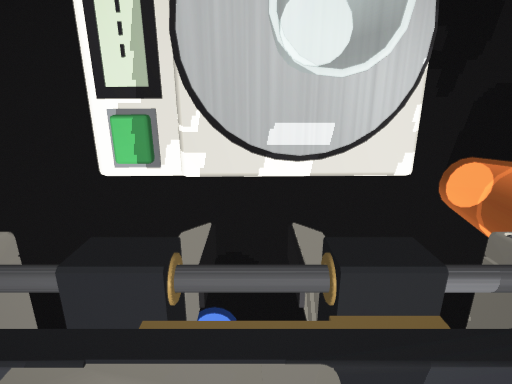

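```bash
python3 -m pendant '[{"linear":[0,0,0],"twist":0},{"linear":[0,0,0],"twist":0},{"linear":[0,0,0],"twist":0},{"linear":[0,0,0],"twist":0}]' 255
cat > tip.py <<'E'
from h import *
c=cap("wrist"); P=cloud(c)
o=bot.get_obs();t=o["tool_pos"]; print(t,o["grip_width"],o["contact_force"])
m=(c["z_map"]>0)&(abs(P[...,1]-t[1])<14)&(abs(P[...,0]-t[0])<75)&(P[...,2]>2)&(P[...,2]<75)
Q=P[m]
for lo in range(2,75,6):
    k=(Q[:,2]>=lo)&(Q[:,2]<lo+6)
    if k.any(): print(lo,k.sum(),Q[k][:,0].min().round(),Q[k][:,0].max().round(),Q[k][:,1].max().round())
E
python3 tip.py
python3 - <<'E'
from h import *
c=cap("wrist"); f=np.clip(c["frame"][180:320,130:380].astype(float)*2,0,255).astype(np.uint8)
cv2.imwrite("pics/8.png",f.repeat(3,0).repeat(3,1))
E
```

```text
time: 7.5
tool_pos: [535.7, -325.9, 19.0]
tcp_rot: [3.142, -0.0, 0.001]
contact_force: [0.3, -0.4, -0.4]
grip_width: 5.7
[ 535.65302541 -325.87386251   18.94574612] 2.645150766051337 [ 0.31254963 -0.13161782  0.58107666]
44 54 527.0 544.0 -315.0
50 215 520.0 551.0 -315.0
56 309 516.0 555.0 -314.0
62 210 516.0 555.0 -315.0
68 111 528.0 543.0 -314.0
74 17 528.0 542.0 -314.0
```

View pics/8.png

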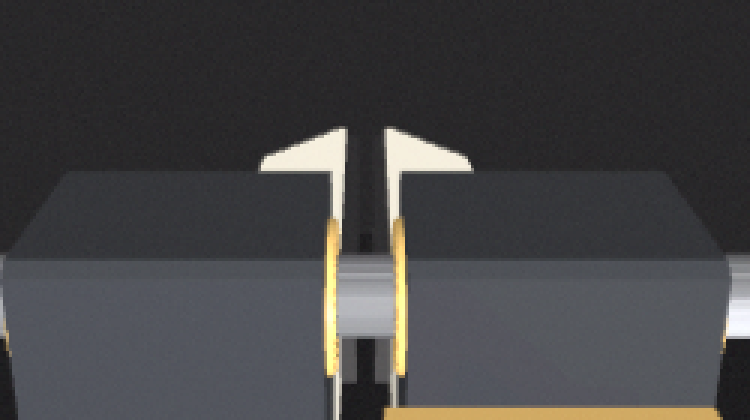

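```bash
python3 -m pendant '[{"linear":[0,0,-3],"twist":0},{"linear":[0,0,-6],"twist":0},{"linear":[0,0,-9],"twist":0},{"linear":[0,0,-9],"twist":0},{"linear":[0,0,-9],"twist":0},{"linear":[0,0,-9],"twist":0},{"linear":[0,0,-9],"twist":0}]' 0
python3 tip.py
python3 -m pendant '[{"linear":[0,0,-2],"twist":0},{"linear":[0,0,-4],"twist":0},{"linear":[0,0,-6],"twist":0},{"linear":[0,0,-6],"twist":0}]'
```

```text
time: 8.48
tool_pos: [535.7, -325.9, 10.0]
tcp_rot: [3.141, -0.0, 0.001]
contact_force: [-0.2, -0.1, 0.1]
grip_width: 66.6
[ 535.68206031 -325.90883359    9.99749728] 70.61150764250809 [-0.2249065  -1.00239362  0.18820873]
32 16 498.0 571.0 -316.0
38 264 492.0 580.0 -315.0
44 397 487.0 584.0 -315.0
50 482 485.0 585.0 -314.0
56 502 485.0 585.0 -314.0
62 545 485.0 586.0 -314.0
68 550 484.0 586.0 -314.0
74 99 487.0 584.0 -315.0
time: 9.02
tool_pos: [535.5, -325.8, 3.7]
tcp_rot: [-3.141, 0.0, 0.001]
contact_force: [-0.6, -0.3, 0.0]
grip_width: 91.7
```

```bash
python3 -m pendant '[{"linear":[0,0,-2],"twist":0},{"linear":[0,0,-4],"twist":0},{"linear":[0,0,-6],"twist":0},{"linear":[0,0,-6],"twist":0}]'
python3 tip.py
```

```text
time: 9.52
tool_pos: [535.6, -325.8, -2.3]
tcp_rot: [-3.141, 0.0, 0.001]
contact_force: [-0.5, 0.7, -0.1]
grip_width: 91.7
[ 535.6255905  -325.84395006   -2.15543766] 91.75011218167525 [-0.02225991  1.45736505  0.49136676]
20 31 485.0 584.0 -315.0
26 331 480.0 590.0 -315.0
32 469 473.0 598.0 -315.0
38 528 473.0 597.0 -315.0
44 570 471.0 598.0 -314.0
50 600 472.0 599.0 -314.0
56 619 471.0 599.0 -314.0
62 657 471.0 600.0 -314.0
68 528 473.0 598.0 -314.0
74 54 486.0 584.0 -326.0
```

```bash
python3 -m pendant '[{"linear":[0,8,-3],"twist":0},{"linear":[0,14,-3],"twist":0},{"linear":[0,18,-3],"twist":0},{"linear":[0,20,-3],"twist":0},{"linear":[0,22,-3],"twist":0},{"linear":[0,24,-3],"twist":0},{"linear":[0,26,-3],"twist":0},{"linear":[0,29,-3],"twist":0},{"linear":[0,32,-3],"twist":0},{"linear":[0,35,-3],"twist":0}]'
python3 - <<'E'
from h import *
a=cap("top"); leftedge(a,(534,-200)); print(bot.get_obs()["contact_force"],bot.get_obs()["tool_pos"])
E
```

```text
time: 10.82
tool_pos: [535.8, -291.4, -5.0]
tcp_rot: [3.141, -0.001, 0.001]
contact_force: [0.2, -4.6, -2.0]
grip_width: 91.2
bal ymax -133.45459173903583 x [450.21671187 623.33416999]
[ 0.63718036 -4.24603792 -2.30044779] [ 535.79257427 -290.93173707   -5.00442684]
```

```bash
python3 -m pendant '[{"linear":[0,3,0],"twist":0},{"linear":[0,7,0],"twist":0},{"linear":[0,13,0],"twist":0},{"linear":[0,20,0],"twist":0},{"linear":[0,27,0],"twist":0},{"linear":[0,34,0],"twist":0},{"linear":[0,41,0],"twist":0},{"linear":[0,48,0],"twist":0},{"linear":[0,55,0],"twist":0},{"linear":[0,62,0],"twist":0},{"linear":[0,69,0],"twist":0},{"linear":[0,76,0],"twist":0},{"linear":[0,83,0],"twist":0},{"linear":[0,90,0],"twist":0},{"linear":[0,97,0],"twist":0},{"linear":[0,104,0],"twist":0},{"linear":[0,111,0],"twist":0},{"linear":[0,117,0],"twist":0},{"linear":[0,122,0],"twist":0},{"linear":[0,125,0],"twist":0}]'
python3 - <<'E'
from h import *
a=cap("top"); leftedge(a,(534,-75)); print(bot.get_obs()["contact_force"],bot.get_obs()["tool_pos"])
cv2.imwrite("pics/9.png",a["frame"][90:290,150:400].repeat(3,0).repeat(3,1))
E
```

```text
time: 13.38
tool_pos: [535.7, -165.5, -5.0]
tcp_rot: [3.141, -0.0, 0.001]
contact_force: [0.3, -5.1, -1.4]
grip_width: 91.8
bal ymax -6.777983767207627 x [447.82445488 622.45507059]
[ 0.71696626 -3.09847942 -1.18808419] [ 535.61284457 -165.24030062   -5.00659313]
```

View pics/9.png

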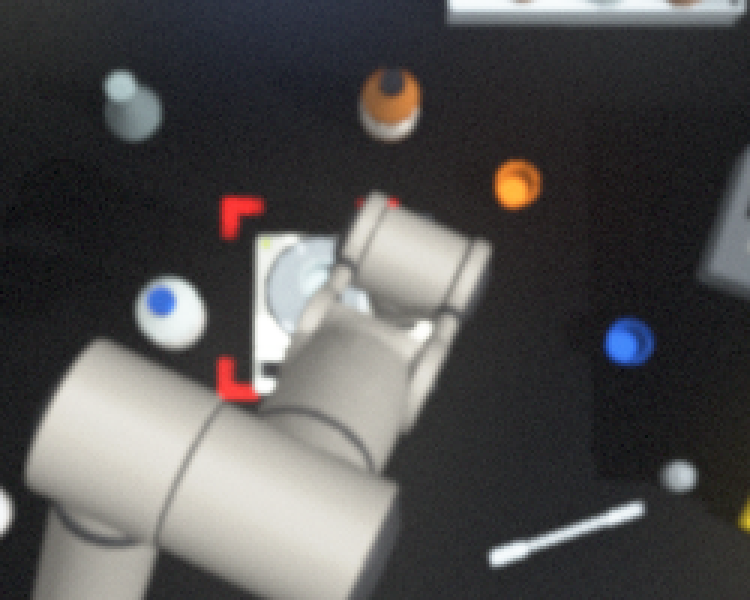

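```bash
python3 -m pendant '[{"linear":[0,3,0],"twist":0},{"linear":[0,7,0],"twist":0},{"linear":[0,11,0],"twist":0},{"linear":[0,14,0],"twist":0},{"linear":[0,15,0],"twist":0},{"linear":[0,15,0],"twist":0},{"linear":[0,8,0],"twist":0},{"linear":[0,-10,0],"twist":0},{"linear":[0,-20,10],"twist":0},{"linear":[0,-20,50],"twist":0},{"linear":[0,-20,100],"twist":0},{"linear":[0,-20,150],"twist":0},{"linear":[-20,-10,180],"twist":-9},{"linear":[-50,0,190],"twist":-18},{"linear":[-80,20,190],"twist":-28},{"linear":[-110,40,190],"twist":-38},{"linear":[-130,60,190],"twist":-48},{"linear":[-135,80,190],"twist":-58},{"linear":[-135,95,190],"twist":-68},{"linear":[-135,100,190],"twist":-78}]'
python3 -m pendant '[{"linear":[0,0,0],"twist":-8},{"linear":[0,0,0],"twist":-12},{"linear":[0,0,0],"twist":-12}]'
python3 - <<'E'
from h import *
print(bot.get_obs()["tcp_rot"],bot.get_obs()["tool_pos"])
for n in("top","wrist"):
    a=cap(n); Q,m=bal(a,(535,-68),140); print(n,cv2.minAreaRect(Q[:,:2].astype(np.float32)),np.percentile(Q,[.5,99.5],axis=0).round(1))
    P,u,v=marks(a); k=(P[:,0]>425)&(P[:,0]<695)&(abs(P[:,1]+66)<120); P=P[k]
    for s in(-1,1):
        for r in(0,1):
            q=P[((P[:,1]+66)*s>0)&((P[:,0]>560)==r)]
            if len(q): print(s,r,np.percentile(q,[1,99],axis=0)[:,:2].round(1),len(q))
cv2.imwrite("pics/10.png",a["frame"])
E
```

```text
time: 15.92
tool_pos: [400.5, -65.5, 185.8]
tcp_rot: [-3.141, -0.0, -1.366]
contact_force: [-0.4, 0.3, 0.2]
grip_width: 91.6
time: 16.3
tool_pos: [400.7, -66.2, 185.5]
tcp_rot: [-3.141, -0.0, -1.57]
contact_force: [0.5, -0.6, 0.2]
grip_width: 92.1
[-3.1409863e+00 -1.0863456e-04 -1.5696952e+00] [400.69000128 -66.20947039 185.51423467]
top ((550.3800659179688, -65.1141357421875), (145.19488525390625, 144.217041015625), 0.1423041969537735) [[ 488.5 -137.1   37.1]
 [ 622.2    6.5   61.2]]
-1 0 [[ 472.8 -169.6]
 [ 486.8 -162.7]] 14
-1 1 [[ 629.4 -169.8]
 [ 678.7 -123.9]] 133
1 1 [[632.4 -10.8]
 [681.6  38.7]] 142
wrist ((507.8242492675781, -66.16077423095703), (121.19750213623047, 148.17559814453125), 0.11542318016290665) [[ 447.4 -138.3   34.9]
 [ 566.6    6.    51.8]]
-1 0 [[ 441.9 -168.1]
 [ 486.8 -126.6]] 628
1 0 [[442.9  -1.6]
 [487.8  35.3]] 593
```

View pics/10.png

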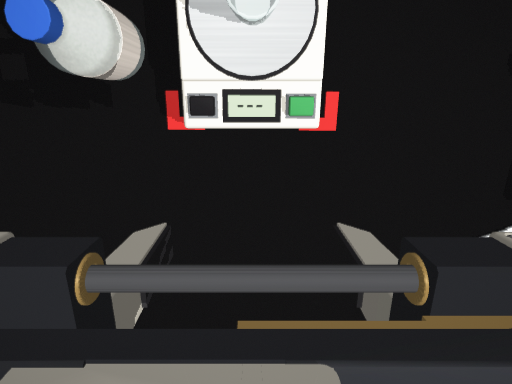

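```bash
python3 -m pendant '[{"linear":[0,0,-30],"twist":0},{"linear":[0,0,-70],"twist":0},{"linear":[0,0,-110],"twist":0},{"linear":[0,0,-145],"twist":0},{"linear":[0,0,-170],"twist":0},{"linear":[0,0,-184],"twist":0},{"linear":[0,0,-190],"twist":0},{"linear":[10,0,-190],"twist":0},{"linear":[20,0,-190],"twist":0},{"linear":[27,0,-190],"twist":0},{"linear":[31,0,-190],"twist":0},{"linear":[34,0,-190],"twist":0},{"linear":[37,0,-190],"twist":0},{"linear":[40,0,-190],"twist":0},{"linear":[44,0,-190],"twist":0},{"linear":[48,0,-190],"twist":0},{"linear":[52,0,-190],"twist":0},{"linear":[56,0,-190],"twist":0},{"linear":[58,0,-190],"twist":0},{"linear":[59,0,-190],"twist":0}]'
python3 -m pendant '[{"linear":[0,0,0],"twist":0},{"linear":[-10,0,0],"twist":0},{"linear":[-30,0,0],"twist":0},{"linear":[-50,0,10],"twist":0},{"linear":[-58,0,50],"twist":0},{"linear":[-59,0,100],"twist":0},{"linear":[-59,0,150],"twist":0},{"linear":[-59,0,180],"twist":0},{"linear":[-59,0,190],"twist":0},{"linear":[-59,0,190],"twist":0}]' 255
cat > chk.py <<'E'
from h import *
print(bot.get_obs()["tcp_rot"],bot.get_obs()["tool_pos"])
for n in("top","wrist"):
    a=cap(n); Q,m=bal(a,(560,-68),140); print(n,cv2.minAreaRect(Q[:,:2].astype(np.float32)),np.percentile(Q,[.5,99.5],axis=0).round(1))
    P,u,v=marks(a); k=(P[:,0]>425)&(P[:,0]<695)&(abs(P[:,1]+66)<120); P=P[k]
    for s in(-1,1):
        for r in(0,1):
            q=P[((P[:,1]+66)*s>0)&((P[:,0]>560)==r)]
            if len(q): print(s,r,np.percentile(q,[1,99],axis=0)[:,:2].round(1),len(q))
    h=cv2.cvtColor(a["frame"],cv2.COLOR_BGR2HSV); m=cv2.inRange(h,(45,120,60),(80,255,255)); v,u=np.nonzero(m)
    if len(u):
        P=ray(a,np.c_[u,v],47); k=(abs(P[:,0]-495)<40)&(abs(P[:,1]+118)<40); print("green",np.median(P[k],0) if k.any() else None,k.sum(), np.percentile(P[k],[2,98],axis=0) if k.any() else None)
cv2.imwrite("pics/11.png",a["frame"])
E
python3 chk.py
```

```text
time: 18.9
tool_pos: [454.6, -64.8, -5.6]
tcp_rot: [3.131, 0.002, -1.569]
contact_force: [-15.2, -1.0, 12.4]
grip_width: 91.6
time: 20.15
tool_pos: [400.4, -65.8, 184.6]
tcp_rot: [-3.141, -0.0, -1.57]
contact_force: [-0.6, -0.8, 0.3]
grip_width: 0.8
[-3.14147359e+00 -1.09540365e-04 -1.56978421e+00] [400.43855871 -65.80066568 184.56310595]
top ((561.1158447265625, -63.54017639160156), (167.1954803466797, 147.54681396484375), 0.12590080499649048) [[ 488.7 -137.3   34.3]
 [ 643.6    9.3   60.7]]
-1 0 [[ 472.8 -169.6]
 [ 486.8 -162.7]] 13
-1 1 [[ 631.9 -169.8]
 [ 678.7 -123.9]] 127
1 1 [[634.5 -10.8]
 [681.6  35.3]] 116
green [ 494.54076108 -120.20622453   47.        ] 5 [[ 491.45736099 -123.58670751   47.        ]
 [ 494.58592515 -113.73494723   47.        ]]
wrist ((517.8385009765625, -64.39627075195312), (148.06497192382812, 98.41727447509766), 89.97203826904297) [[ 468.7 -136.6   35.4]
 [ 565.3    7.8   51.6]]
-1 0 [[ 442.1 -168. ]
 [ 486.7 -123.5]] 882
1 0 [[443.3  -8.9]
 [487.9  35.5]] 857
green [ 492.31537734 -115.48819684   47.        ] 495 [[ 482.71862097 -127.49510754   47.        ]
 [ 500.81286244 -103.52909311   47.        ]]
```

View pics/11.png

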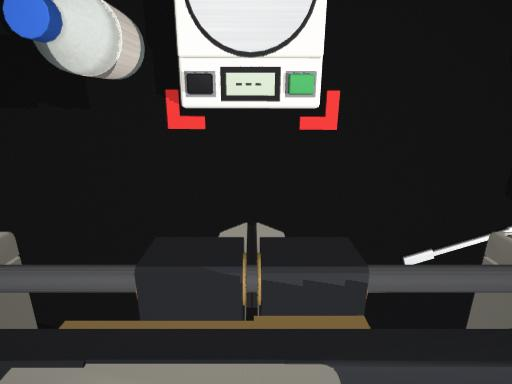

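Run:
```python
from h import *
a=cv2.imread("pics/1.png"); b=cap("top")["frame"]
d=cv2.absdiff(a,b).max(2); m=(d>40).astype(np.uint8)
n,l,s,c=cv2.connectedComponentsWithStats(m)
for i in range(1,n):
    if s[i,4]>8: print(s[i],c[i].round())
g=bot.get_obs(); print(g["joint_positions"],g["time"])
```

```text
[   80   161   241   223 19023] [209. 285.]
[ 57 194   7  19 109] [ 60. 204.]
[ 45 212  10   7  48] [ 50. 215.]
[ 76 232  14   9  25] [ 84. 235.]
[ 66 237  18  26 156] [ 74. 247.]
[   0  260   91  124 7469] [ 44. 322.]
[226 343  37  41 345] [248. 362.]
[202 345   7   4  14] [205. 347.]
[-3.52252759e-01  1.36238834e-01  1.84170766e+00 -8.02234415e-05
  1.16654013e+00  1.21763382e+00] 20.3
```

Run:
```python
from h import *
a=cv2.imread("pics/1.png"); c=cap("top"); b=c["frame"]; w=cap("wrist")
print(ray(c,[(315,275)],2),ray(w,[(407,261)],2))
for f in(a,b):
    h=cv2.cvtColor(f,cv2.COLOR_BGR2HSV)
    for n,(x0,x1,y0,y1),m in(("washred",(55,110,225,265),cv2.inRange(h,(0,130,80),(9,255,255))|cv2.inRange(h,(170,130,80),(180,255,255))),("washwhite",(55,110,225,265),cv2.inRange(h,(0,0,150),(180,60,255))),("reagentcap",(190,225,170,215),cv2.inRange(h,(95,120,100),(125,255,255))),("jar",(125,160,245,275),cv2.inRange(h,(0,0,150),(180,60,255))),("spat",(325,370,250,285),cv2.inRange(h,(0,0,110),(180,60,255)))):
        v,u=np.nonzero(m[y0:y1,x0:x1]); print(n,(u.mean()+x0).round(1),(v.mean()+y0).round(1),len(u))
```

```text
[[ 265.93253602 -280.89396146    2.        ]] [[ 264.06760185 -278.28200656    2.        ]]
washred 72.3 249.1 131
washwhite 86.4 243.3 429
reagentcap 203.1 189.9 66
jar 141.9 260.4 348
spat 345.1 265.0 205
washred 72.7 248.2 112
washwhite 86.5 243.4 415
reagentcap 203.1 190.0 63
jar 141.9 260.4 348
spat 345.1 265.0 204
```

Run:
```python
from h import *
w=cap("wrist");o=bot.get_obs();t=o["tool_pos"]; print("cam rel",-w["R"].T@w["t"]-t)
P=cloud(w)-t; m=w["z_map"]>0
for p in((150,240),(160,260),(145,300),(300,243),(330,260),(300,300),(251,230),(90,280),(10,245),(5,300),(240,230),(150,322),(150,340),(150,370)):print(p,P[p[1],p[0]].round(),w["frame"][p[1],p[0]])
c=cap("top"); f=c["frame"]
for n in(w,):
  Q=cloud(w); k=(Q[...,2]>60)&(Q[...,2]<110)&(abs(Q[...,0]-600)<60)&(abs(Q[...,1]+67)<50); print(k.sum())
Q=cloud(c); k=(Q[...,2]>70)&(Q[...,2]<120)&(abs(Q[...,0]-600)<60)&(abs(Q[...,1]+67)<60); print("beaker",k.sum(),Q[k].mean(0) if k.any() else 0)
cv2.imwrite("pics/12.png",f[140:250,190:330].repeat(5,0).repeat(5,1))
```

```text
cam rel [ 78.09742987  -0.39462572 185.257953  ]
(150, 240) [-106.  137. -186.] [21 20 20]
(160, 260) [ 36.  25. 112.] [34 30 30]
(145, 300) [ 27.  28. 117.] [47 42 41]
(300, 243) [ 36. -15. 102.] [34 31 31]
(330, 260) [ 36. -22. 112.] [34 31 30]
(300, 300) [ 27. -13. 117.] [47 43 42]
(251, 230) [ 9.  0. 34.] [24 23 24]
(90, 280) [ 29.  46. 111.] [91 89 88]
(10, 245) [32. 79. 95.] [89 96 99]
(5, 300) [ 16.  78. 103.] [87 94 97]
(240, 230) [11.  6. 38.] [128 138 142]
(150, 322) [ 20.  27. 118.] [ 57  97 120]
(150, 340) [ 25.  23. 129.] [32 30 29]
(150, 370) [ 24.  21. 136.] [124 133 137]
0
beaker 76 [589.91921618 -64.5394408   89.80160032]
```

View pics/12.png

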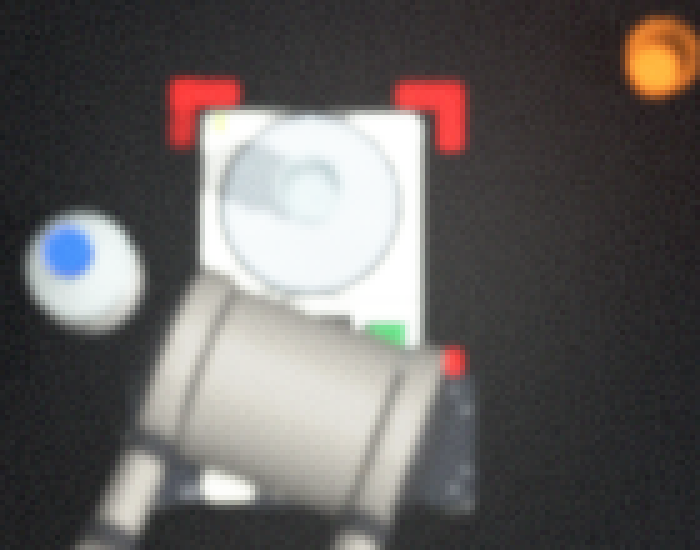

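```bash
python3 -m pendant '[{"linear":[20,-12,0],"twist":0},{"linear":[50,-30,-10],"twist":0},{"linear":[80,-45,-30],"twist":0},{"linear":[92,-50,-60],"twist":0},{"linear":[92,-50,-95],"twist":0},{"linear":[92,-50,-125],"twist":0},{"linear":[92,-50,-145],"twist":0},{"linear":[92,-50,-152],"twist":0},{"linear":[92,-50,-152],"twist":0},{"linear":[92,-50,-152],"twist":0}]' 255
python3 - <<'E'
from h import *
w=cap("wrist"); P=cloud(w); t=bot.get_obs()["tool_pos"]; print(t,bot.get_obs()["contact_force"])
h=cv2.cvtColor(w["frame"],cv2.COLOR_BGR2HSV); m=cv2.inRange(h,(45,100,40),(80,255,255))>0
Q=P[m]; print("green",m.sum(),Q.min(0).round(1),Q.max(0).round(1),np.median(Q,0).round(1))
k=(w["z_map"]>0)&(abs(P[...,0]-t[0])<13)&(abs(P[...,1]-t[1])<25)&(P[...,2]>50)&~m; print("tip low z",np.percentile(P[k][:,2],[0,1,5]), P[k][P[k][:,2]<64][:,:2].mean(0))
E
```

```text
time: 21.75
tool_pos: [493.3, -116.1, 33.7]
tcp_rot: [-3.14, -0.001, -1.57]
contact_force: [0.7, 0.6, -1.8]
grip_width: 0.2
[ 493.28971792 -116.10600788   33.78978563] [-0.19496976 -1.01653553  0.36277308]
green 534 [ 493.8 -128.6   38.2] [ 570.8 -103.4  219.5] [ 499.9 -116.3   44.3]
tip low z [61.26245714 62.62386706 65.06520951] [ 503.06268775 -116.30201102]
```

```bash
python3 -m pendant '[{"linear":[0,0,-4],"twist":0},{"linear":[0,0,-7],"twist":0},{"linear":[0,0,-9],"twist":0},{"linear":[0,0,-10],"twist":0},{"linear":[0,0,-10],"twist":0}]'
python3 -m pendant '[{"linear":[0,0,-1],"twist":0},{"linear":[0,0,-1],"twist":0}]'
python3 -m pendant '[{"linear":[0,0,-1],"twist":0},{"linear":[0,0,-1],"twist":0}]'
```

```text
time: 22.42
tool_pos: [492.6, -115.9, 22.8]
tcp_rot: [3.141, -0.0, -1.57]
contact_force: [-0.1, -0.2, -0.1]
grip_width: 0.5
time: 22.68
tool_pos: [492.7, -115.9, 21.9]
tcp_rot: [3.141, -0.0, -1.57]
contact_force: [-0.2, -0.4, 1.1]
grip_width: 0.5
time: 22.92
tool_pos: [492.6, -115.9, 20.9]
tcp_rot: [3.141, -0.0, -1.57]
contact_force: [-0.5, 0.2, 0.8]
grip_width: 0.2
```

```bash
for i in 1 2; do python3 -m pendant '[{"linear":[0,0,-1],"twist":0},{"linear":[0,0,-1],"twist":0}]' | grep -E 'pos|force'; done
```

```text
tool_pos: [492.6, -115.9, 19.9]
contact_force: [-0.5, -0.7, -0.5]
tool_pos: [492.6, -115.9, 18.9]
contact_force: [0.4, -1.1, 0.5]
```

```bash
for i in 1 2 3; do python3 -m pendant '[{"linear":[0,0,-1],"twist":0},{"linear":[0,0,-1],"twist":0}]' | grep -E 'pos|force'; done
```

```text
tool_pos: [492.6, -115.9, 17.9]
contact_force: [-0.0, -0.4, -0.2]
tool_pos: [492.7, -115.9, 16.9]
contact_force: [0.5, 0.4, 1.1]
tool_pos: [492.7, -115.9, 16.0]
contact_force: [0.3, 0.2, 0.7]
```

```bash
for i in 1 2 3; do python3 -m pendant '[{"linear":[0,0,-1],"twist":0},{"linear":[0,0,-1],"twist":0}]' | grep -E 'pos|force'; done
python3 - <<'E'
from h import *
w=cap("wrist"); P=cloud(w); t=bot.get_obs()["tool_pos"]
h=cv2.cvtColor(w["frame"],cv2.COLOR_BGR2HSV); m=cv2.inRange(h,(45,100,40),(80,255,255))>0
Q=P[m]; print("green",m.sum(),np.percentile(Q,[5,50,95],axis=0).round(1)); print(bot.get_obs()["contact_force"])
E
```

```text
tool_pos: [492.8, -115.9, 15.0]
contact_force: [-0.7, 0.3, 2.1]
tool_pos: [492.7, -115.9, 14.0]
contact_force: [0.9, 0.3, 2.0]
tool_pos: [492.8, -115.9, 13.4]
contact_force: [-2.0, 0.8, 7.9]
green 63 [[ 500.3 -128.3   38.7]
 [ 501.4 -116.4   39.8]
 [ 502.1 -104.4   41.1]]
[-2.28030976  1.23837296  8.14009561]
```

```bash
python3 -m pendant '[{"linear":[0,0,2],"twist":0},{"linear":[0,0,5],"twist":0},{"linear":[0,0,10],"twist":0},{"linear":[0,0,30],"twist":0},{"linear":[0,0,70],"twist":0},{"linear":[0,0,115],"twist":0},{"linear":[-20,10,150],"twist":0},{"linear":[-60,30,173],"twist":0},{"linear":[-85,50,175],"twist":0},{"linear":[-92,50,175],"twist":0},{"linear":[-92,50,175],"twist":0},{"linear":[-92,50,175],"twist":0}]'
python3 chk.py
python3 - <<'E'
from h import *
w=cap("wrist"); P=cloud(w); h=cv2.cvtColor(w["frame"],cv2.COLOR_BGR2HSV); m=cv2.inRange(h,(45,100,40),(80,255,255))>0
print("green z",np.percentile(P[m],[10,50,90],axis=0)[:,2])
v,u=np.nonzero(m); 
for y in(12,-12,-62,-142): pass
Q=cloud(w); k=(abs(Q[...,0]-492)<7)&(abs(Q[...,1]+13)<8); print("black key z",np.median(Q[k][:,2]),np.percentile(Q[k][:,2],[10,90]))
k=(abs(Q[...,0]-492)<6)&(abs(Q[...,1]+116)<8); print("green key z",np.median(Q[k][:,2]),np.percentile(Q[k][:,2],[10,90]))
c=cap("top");Q=cloud(c); k=(Q[...,2]>70)&(Q[...,2]<120)&(abs(Q[...,0]-600)<60)&(abs(Q[...,1]+67)<60); print("beaker",k.sum(),Q[k].mean(0))
E
```

```text
time: 26.48
tool_pos: [401.4, -66.5, 187.7]
tcp_rot: [3.141, -0.0, -1.57]
contact_force: [0.4, 0.1, 0.2]
grip_width: 0.5
[ 3.14143536e+00 -1.08673178e-04 -1.57035145e+00] [401.38628287 -66.47221364 187.69432138]
top ((561.7509155273438, -63.51533508300781), (165.97586059570312, 147.7050323486328), 0.0993417277932167) [[ 491.1 -137.3   33.3]
 [ 643.4    9.6   60.6]]
-1 0 [[ 476.3 -169.6]
 [ 486.8 -162.7]] 10
-1 1 [[ 631.9 -169.8]
 [ 678.7 -123.9]] 125
1 1 [[634.5 -10.8]
 [681.6  35.4]] 115
green [ 494.57604601 -121.89120935   47.        ] 2 [[ 494.56475557 -123.50879478   47.        ]
 [ 494.58733645 -120.27362392   47.        ]]
wrist ((518.8560791015625, -64.33594512939453), (148.08416748046875, 101.9805908203125), 89.98428344726562) [[ 467.9 -136.5   34.4]
 [ 567.7    7.7   51.7]]
-1 0 [[ 442. -168.]
 [ 486. -123.]] 849
1 0 [[443.3  -8.9]
 [487.3  35.4]] 832
green [ 492.00165699 -115.45629078   47.        ] 489 [[ 482.25936978 -127.53136107   47.        ]
 [ 500.63929571 -103.1444322    47.        ]]
green z [43.67326817 44.65598536 45.70509971]
black key z 44.787373993953196 [43.74725135 45.7156779 ]
green key z 44.77725254085604 [43.94548706 45.61559759]
beaker 75 [589.55163735 -64.63121731  90.58414215]
```

```bash
python3 -c "
from plant import bot
print(bot.close_job())"
```

```text
the job is handed in; nothing more can be done
None
```

I pushed the balance into the red marks, pressed and released the green tare key, and handed the job in at about 26.5 s of the 58 s allowed. It went about 150 mm to the left with a push on its right wall, then about 22 mm away from the robot with a push on its front.

**Final checks**
- **Position:** the housing is inside the tape on all four sides, with about 10 mm to spare at the front, 11–12 mm on the left and 15 mm or more on the right and at the rear. It is turned by about 0.1°, with its front towards the robot.
- **Tare key:** it was held down with about 8 N, and full travel needs 4 N. Both keys are up again, both about 44.8 mm above the bench in the depth image.
- **Beaker:** it still stands on the pan at about the same spot.
- **Other objects:** before the key press, the wash bottle, reagent bottle, jar and spatula were within a pixel of where they started. A before/after picture comparison showed nothing else moved. I did not repeat that check after pressing the key.

**What disagreed or went wrong**
- **Fingertip height:** the real tips sit about 25–30 mm above the reported TCP. On the first push they passed over the deck and touched the balance with about 3 N, probably at the pan rim. The balance did not shift; I backed off and pushed again lower.
- **Front push force:** this push ended at about 15 N sideways and 12 N upward, against about 5 N for the side push. I found no cause. Nothing looked displaced, and by the measured clearances the gripper's body stayed well above the keys.

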